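# Heft the look-alike press weights and park each in its spring-gated bay

### The arm

A 6-joint arm with a two-finger parallel gripper is mounted at the origin on the work surface. World frame = base frame: x ahead of the robot, y to its left, z up, the work surface at z = 0. Lengths are in m, angles in rad, forces in N, time in s.
With the tool pointing down it reaches from about 0.275 to 0.75 m from the base axis. Payload 10.2 kg.
Tool frame: the origin (TCP) lies midway between the tips of the shut fingers; the grasp point (between the pads) lies 19 mm behind it (env.hold_point_z is the distance from the TCP to the grasp point, in m); x points along the fingers, z is the direction in which the jaws open and shut, and the axes are right-handed (so a half turn about x gives the same grasp; the last joint's range is limited). The gripper opens to 85 mm and grips with 20 to 120 N. Pads are 22 mm wide; open, the fingers measure 114 mm over their backs; the gripper's body (76 mm by 85 mm) begins 54 mm behind the grasp point. The pads swing forward as they close: fully open they stand 13 mm farther back than shut.
Start: joints at [1.068, 0.313, 1.498, -0, 1.331, -0.223], TCP at [0.145, 0.505, 0.209] pointing down, gripper open.
Joint ranges: [-2.94, 2.94], [-0.97, 2.17], [0.19, 2.56], [-1.23, 4.37], [0.02, 3.11], [-2.88, 2.88]. Speed limits (rad/s): [2.39, 2.39, 3.01, 3.14, 3.14, 3.14].

### API

Orientations are given as a unit quaternion [x, y, z, w].
In Python, from bench import env, kinematics, monitor, eyes, job gives the robot as it stands. The module is installed in compiled form; this text tells all that it offers. Calls block until the motion is done:
- env.reach(position, orientation): joint-space move of the TCP to a pose.
- env.movel(position, velocity=0.15, frame=None, guard=None): straight line of the TCP; frame=None keeps the orientation; velocity is the mean speed in m/s. With guard (N) it stops when the force on the tool has changed by that much, and returns True; else False.
- env.set_joints(angles): joint-space move.
- env.release() and env.close_gripper(effort=None): open the fingers fully, or close them until they stop; effort is the grip in N (None keeps the last).
- env.hold(seconds).
- kinematics.ik(position, orientation): joint angles nearest the present ones, or None.
- monitor.sense(): the state.
- eyes.grab_frame(name): name is "scene" or "side" or "wrist"; returns a dict with "frame" (420x560x3 uint8, red, green, blue), "mtx" (3x3 intrinsics, pixels), "view" (4x4, takes a point from world to camera coordinates). Camera axes: x right, y down, z forward; pixel columns grow to the right and rows downward; lengths in m; the calibration is good to about 2 mm. A picture is of the moment at which its call begins. There is no depth.
A pose or a line that the arm cannot do raises env.MotionError and nothing moves.
- job.hand_in(): hands the job in, once; it reports no verdict.
The state is a dict: "clock": time; "joints": joint angles; "qvel": joint speeds; "joint_efforts": joint torques, N m; "position": TCP position; "ee_rot": TCP orientation; "contact_force": force on the tool from outside, world axes, zero at the start; "ft_torque": the same for the moment, N m; "finger_gap": opening from 0.0 (shut) to 1.0 (fully open).
Only numpy, scipy, OpenCV 4.12 (cv2) and the standard library are available. Lean on these libraries where they do the work, as an engineer would, in place of code of your own. Each camera call takes 0.05 s, during which the arm holds its last target.

### The job

The three look-alike glue-up weights on the bench have got mixed up: lift each by its wooden grip to feel how heavy it is, then put the solid (heavy) one in the rack bay with the red tag, the shot-filled (middling) one in the yellow bay and the hollow (light) one in the white bay. Set each down gently at the mouth of its bay and push it along with a light hand, no more than 20 N, until it is home against the end block and the spring gate has snapped shut behind it, then let go; leave them standing upright and do not disturb the other things on the bench.

Things in the scene. Friction and masses are not known exactly. Their poses are not given: they have to be found in the camera images.
- weight_a: Press weight, one of three exact look-alikes: upright dark steel shell 50 mm across, 60 mm high, brass band, with a round wooden grip 32 mm across, 46 mm high on top (106 mm in all). Origin: centre of underside, z up. One of the three is solid (about 0.80 kg), one filled with shot (0.45 kg), one hollow (0.17 kg); the letter does not tell which, only lifting does.
- weight_b: Press weight, one of three exact look-alikes: upright dark steel shell 50 mm across, 60 mm high, brass band, with a round wooden grip 32 mm across, 46 mm high on top (106 mm in all). Origin: centre of underside, z up. One of the three is solid (about 0.80 kg), one filled with shot (0.45 kg), one hollow (0.17 kg); the letter does not tell which, only lifting does.
- weight_c: Press weight, one of three exact look-alikes: upright dark steel shell 50 mm across, 60 mm high, brass band, with a round wooden grip 32 mm across, 46 mm high on top (106 mm in all). Origin: centre of underside, z up. One of the three is solid (about 0.80 kg), one filled with shot (0.45 kg), one hollow (0.17 kg); the letter does not tell which, only lifting does.
- rack: Fixed wooden rack, three parallel bays open at the top, 75 mm apart, 54 mm clear between walls 21 mm thick, wall tops 46 mm above the bench. Origin: at bench height on the mid bay's centreline; x along the bays from mouth to back board, y left. Walls run from rounded noses at x = -36 mm to the back board at 97 to 109 mm (52 mm high). Walls, gates and end blocks take at most 20 N of push.
- bed: Cork-faced floor of the rack, same origin and axes; top 12 mm above the bench, from x = -105 mm (front) to the back board. Weights stand and slide on it. Across each bay stands an end block, 48 mm above the bench, with a rubber buffer whose face is anywhere from x = 43 to 75 mm, differently in each bay and not measured: find it by feel. It yields 1 mm per 3 N and goes solid after 5 mm.
- tag_red: Plain red tag, 18 x 46 mm, on top of the back board of the bay for the solid weight; which bay has it varies. Origin: on the bay's centreline, 52 mm above the bench; x along the bay away from its mouth, y to the bay's left. Along x from here: a weight set down at the mouth, clear of the walls, has its centre at -173 mm; fully home it is at -53 to -85 mm, as that bay's end block is set.
- tag_yellow: Plain yellow tag, 18 x 46 mm, on top of the back board of the bay for the shot-filled weight; which bay has it varies. Origin: on the bay's centreline, 52 mm above the bench; x along the bay away from its mouth, y to the bay's left. Along x from here: a weight set down at the mouth, clear of the walls, has its centre at -173 mm; fully home it is at -53 to -85 mm, as that bay's end block is set.
- tag_white: Plain white tag, 18 x 46 mm, on top of the back board of the bay for the hollow weight; which bay has it varies. Origin: on the bay's centreline, 52 mm above the bench; x along the bay away from its mouth, y to the bay's left. Along x from here: a weight set down at the mouth, clear of the walls, has its centre at -173 mm; fully home it is at -53 to -85 mm, as that bay's end block is set.
- gate_left (a joint): Spring gate of the left bay (seen from the robot): 25 mm steel finger pivoted on the bay's left wall, slanting in and away from the mouth. 0 rad = shut, tip 15 mm out from that wall; about 0.65 = folded flat by a passing weight. Takes 2 to 5 N to pass; snaps back to 0 behind the weight once that touches the end block's buffer, stays partly open while it is short of it.
- gate_mid (a joint): Spring gate of the mid bay (seen from the robot): 25 mm steel finger pivoted on the bay's left wall, slanting in and away from the mouth. 0 rad = shut, tip 15 mm out from that wall; about 0.65 = folded flat by a passing weight. Takes 2 to 5 N to pass; snaps back to 0 behind the weight once that touches the end block's buffer, stays partly open while it is short of it.
- gate_right (a joint): Spring gate of the right bay (seen from the robot): 25 mm steel finger pivoted on the bay's left wall, slanting in and away from the mouth. 0 rad = shut, tip 15 mm out from that wall; about 0.65 = folded flat by a passing weight. Takes 2 to 5 N to pass; snaps back to 0 behind the weight once that touches the end block's buffer, stays partly open while it is short of it.
- bench_plane: Bystander: metal bench plane with dark wooden handles, 240 x 60 x 90 mm, left of the rack. Origin: centre of the sole.
- block_plane: Bystander: small metal block plane with a brass knob, 155 x 50 x 55 mm, left of the rack, nearer the robot. Origin: centre of the sole.
- pencil: Bystander: green pencil, 165 mm long, 8 mm thick, lying between the weights and the rack. Origin: underside of its middle, x along it.
- steel_rule: Bystander: steel rule 300 x 30 x 3 mm lying beyond the weights. Origin: underside of its middle, x along it.
- batten: Bystander: wooden batten 560 x 16 x 12 mm lying to the right of the weights. Origin: underside of its middle, x along it.
- try_square: Bystander: try square, wooden stock 100 mm, steel blade 130 mm, 18 mm thick, lying nearer the robot than the weights. Origin: underside of the stock's middle.

How it is judged:
By the outcome, as a careful person would: the job done as asked, in the order asked, and still so for the second after the job is handed in, with the robot touching nothing.
It also fails if it takes over 72 s, if anything falls off the work surface, if the arm or the gripper's body presses on something with over 40 N, if the wrist force passes 120 N, or if a joint passes its speed limit or range.

## Working session

There is one attempt and no reset: what is moved stays moved. The work goes in short steps, each a Python script; the robot and the scene stay as the last script left them, time stands still between calls to the robot, and variables do not carry over. Pictures are saved under pics/ and viewed, and the job is handed in when it is done.

```bash
mkdir -p pics; ls; cat > h.py <<'E'
from bench import env, kinematics, monitor, eyes, job
import numpy as np, cv2
def snap(n,f):
    d=eyes.grab_frame(n); cv2.imwrite('pics/'+f+'.png',d['frame'][:,:,::-1]); np.savez('pics/'+f+'.npz',mtx=d['mtx'],view=d['view'],frame=d['frame']); return d
def ray(d,u,v,z):
    K=np.array(d['mtx']);V=np.array(d['view']);r=V[:3,:3].T@np.linalg.solve(K,[u,v,1.]);c=-V[:3,:3].T@V[:3,3]
    return c+r*(z-c[2])/r[2]
def proj(d,p):
    K=np.array(d['mtx']);V=np.array(d['view']);q=K@(V[:3,:3]@np.array(p,float)+V[:3,3]);return q[:2]/q[2]
E
python3 - <<'E'
from h import *
for n in ['scene','side','wrist']:
    d=snap(n,n+'0');V=d['view'];print(n,np.round(-V[:3,:3].T@V[:3,3],3),np.round(V[2,:3],2),d['mtx'][0,0])
s=monitor.sense();print({k:np.round(v,3) for k,v in s.items()},env.hold_point_z)
E
```

```text
pics
scene [1.421 0.598 0.945] [-0.65 -0.42 -0.63] 538.7623340959258
side [-0.027 -1.028  1.101] [ 0.34  0.66 -0.66] 489.81692064750024
wrist [0.081 0.523 0.373] [ 0.25 -0.07 -0.97] 358.7740132363541
{'clock': np.float64(0.15), 'joints': array([ 1.068,  0.313,  1.498,  0.   ,  1.331, -0.223]), 'qvel': array([ 0.001, -0.002, -0.004, -0.001, -0.001, -0.001]), 'joint_efforts': array([ 2.0000e-03, -4.1238e+01, -2.5980e+01, -0.0000e+00,  3.0000e-03,
       -0.0000e+00]), 'position': array([0.145, 0.504, 0.208]), 'ee_rot': array([-0.426,  0.565,  0.425,  0.565]), 'contact_force': array([ 0.332, -0.431,  0.565]), 'ft_torque': array([-0.044, -0.001, -0.005]), 'finger_gap': np.float64(1.001)} 0.0187
```

View pics/scene0.png

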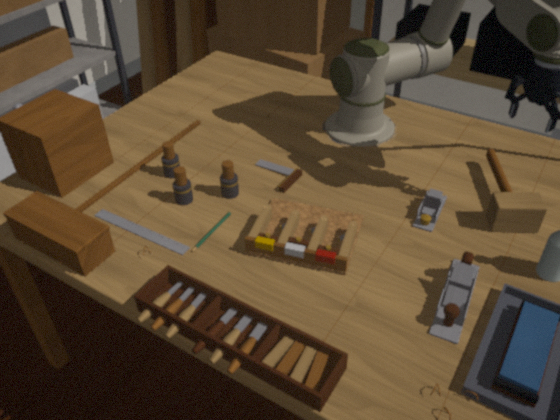

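View pics/side0.png

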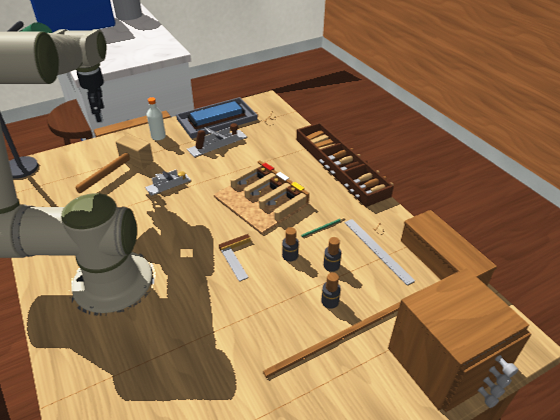

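View pics/wrist0.png

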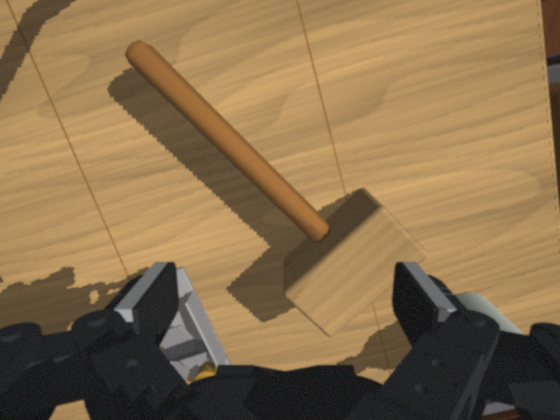

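The scene view shows weights near px (170,160), (182,188) and (229,180). The tags are yellow (265,244), white (295,250) and red (326,256), so red is the left bay, white the mid and yellow the right. Next I'll enlarge these areas.

```bash
python3 - <<'E'
import numpy as np,cv2
a=np.load('pics/scene0.npz')['frame'][:,:,::-1];b=np.load('pics/side0.npz')['frame'][:,:,::-1]
cv2.imwrite('pics/z1.png',cv2.resize(a[135:275,140:365],None,fx=3.5,fy=3.5,interpolation=cv2.INTER_CUBIC))
cv2.imwrite('pics/z2.png',cv2.resize(b[155:315,210:350],None,fx=3.7,fy=3.7,interpolation=cv2.INTER_CUBIC))
E
```

```text
(no output)
```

View pics/z1.png

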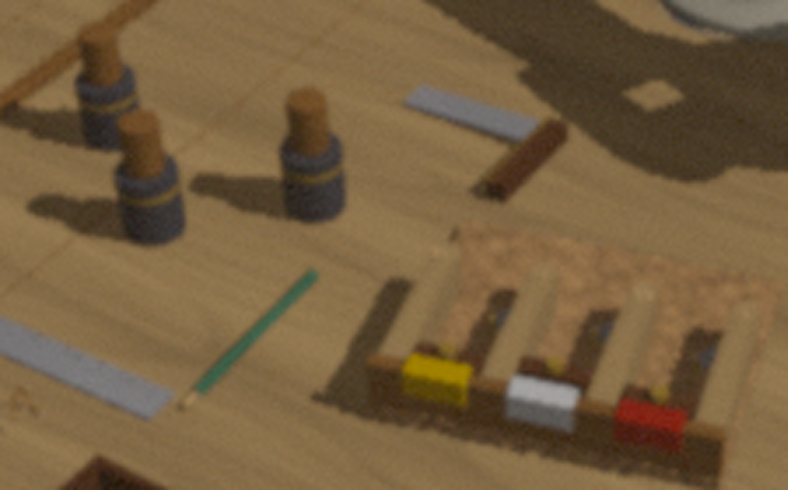

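View pics/z2.png

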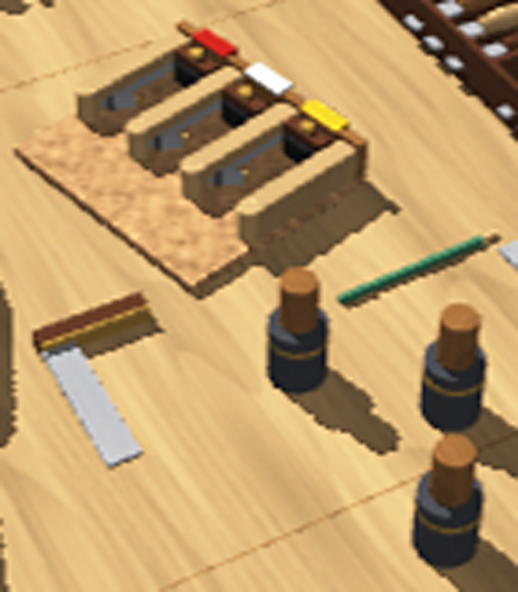

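```bash
python3 - <<'E'
from h import *
a=np.load('pics/scene0.npz');b=np.load('pics/side0.npz')
f=lambda p:(p[0]/3.5+140,p[1]/3.5+135)
g=lambda p:(p[0]/3.7+210,p[1]/3.7+155)
for n,p,q,z in [('w1',(306,97),(299,278),.106),('w2',(138,122),(461,315),.106),('w3',(100,36),(456,447),.106),('red',(650,415),(214,42),.054),('wh',(543,390),(268,79),.054),('ye',(438,367),(326,116),.054),('bedR',(456,232),(200,293),.012),('bedL',(780,285),(20,150),.012)]:
    print(n,ray(a,*f(p),z).round(3),ray(b,*g(q),z).round(3))
E
```

```text
w1 [ 0.499 -0.159  0.106] [ 0.501 -0.159  0.106]
w2 [ 0.59  -0.249  0.106] [ 0.59  -0.253  0.106]
w3 [ 0.515 -0.352  0.106] [ 0.513 -0.36   0.106]
red [0.62  0.207 0.054] [0.618 0.205 0.054]
wh [0.636 0.134 0.054] [0.636 0.131 0.054]
ye [0.654 0.061 0.054] [0.656 0.058 0.054]
bedR [ 0.483 -0.035  0.012] [ 0.468 -0.052  0.012]
bedL [0.412 0.207 0.012] [0.408 0.194 0.012]
```

```bash
cat >> h.py <<'E'
from scipy.spatial.transform import Rotation as R
def ori(a):
    x=np.array([0,0,-1.]);z=np.array([np.cos(a),np.sin(a),0]);return R.from_matrix(np.stack([x,np.cross(z,x),z],1)).as_quat()
def st(): 
    s=monitor.sense();return s
E
python3 - <<'E'
from h import *
s=st();M=R.from_quat(s['ee_rot']).as_matrix();print(M.round(3)); a0=np.arctan2(M[1,2],M[0,2]);print(a0)
a=a0+0.235+0.274
p=[0.50,0.11,0.27]
for d in (0,np.pi/2,-np.pi/2,np.pi):
  for q in ([.5,.1,.2],[.5,-.16,.1],[.515,-.355,.1]):
    j=kinematics.ik(q,ori(a+d));print(d,None if j is None else np.round(j,2))
env.reach(p,ori(a));snap('wrist','w1');print(st()['clock'],st()['contact_force'].round(2))
E
```

```text
[[-0.    -0.961  0.276]
 [-0.001  0.276  0.961]
 [-1.     0.    -0.001]]
1.290988196453843
0 [-0.03  0.29  1.56 -0.    1.3  -1.83]
0 [-0.53  0.42  1.64 -0.    1.07 -2.33]
0 [-0.79  0.63  1.31 -0.    1.2  -2.59]
1.5707963267948966 [-0.03  0.29  1.56 -0.    1.3   2.88]
1.5707963267948966 [-0.53  0.42  1.64 -0.    1.07  2.38]
1.5707963267948966 [-0.79  0.63  1.31 -0.    1.2   2.12]
-1.5707963267948966 [-0.03  0.29  1.56 -0.    1.3  -0.26]
-1.5707963267948966 [-0.53  0.42  1.64 -0.    1.07 -0.76]
-1.5707963267948966 [-0.79  0.63  1.31 -0.    1.2  -1.02]
3.141592653589793 [-0.03  0.29  1.56 -0.    1.3   1.31]
3.141592653589793 [-0.53  0.42  1.64 -0.    1.07  0.81]
3.141592653589793 [-0.79  0.63  1.31 -0.    1.2   0.55]
2.1333 [ 0.23 -0.19  0.18]
```

View pics/w1.png

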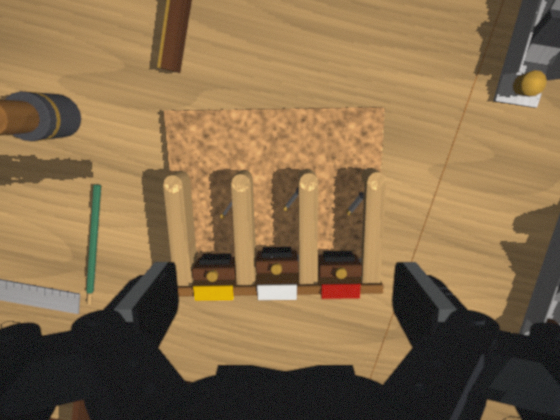

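```bash
python3 - <<'E'
import numpy as np,cv2
b=np.load('pics/w1.npz')['frame'][:,:,::-1]
cv2.imwrite('pics/z3.png',cv2.resize(b[95:305,150:400],None,fx=3.2,fy=2.85,interpolation=cv2.INTER_CUBIC))
E
python3 - <<'E'
from h import *
d=np.load('pics/w1.npz');h=cv2.cvtColor(d['frame'],cv2.COLOR_RGB2HSV).astype(int);H,S,Vv=h[...,0],h[...,1],h[...,2]
F=d['frame'].astype(int)
ms={'red':((H<6)|(H>174))&(S>180)&(Vv>80),'ye':(H>22)&(H<32)&(S>180)&(Vv>150),'wh':(S<40)&(Vv>150)}
P={}
for n,m in ms.items():
    m=m.copy();m[:280]=0;m[305:]=0;m[:,:190]=0;m[:,365:]=0
    v,u=np.nonzero(m);print(n,m.sum(),u.min(),u.max(),v.min(),v.max(),u.mean(),v.mean());P[n]=ray(d,u.mean(),v.mean(),.055);print(P[n].round(4))
y=P['red']-P['ye'];print(np.linalg.norm(y),np.arctan2(-y[0],y[1]))
E
```

```text
red 532 321 359 284 297 340.2838345864662 290.4868421052632
[0.6194 0.2054 0.055 ]
ye 542 193 232 286 300 213.0719557195572 292.4778597785978
[0.6559 0.0607 0.055 ]
wh 583 257 296 285 299 276.7324185248714 291.9468267581475
[0.6382 0.1333 0.055 ]
0.14916744670765045 0.24692904995114057
```

View pics/z3.png

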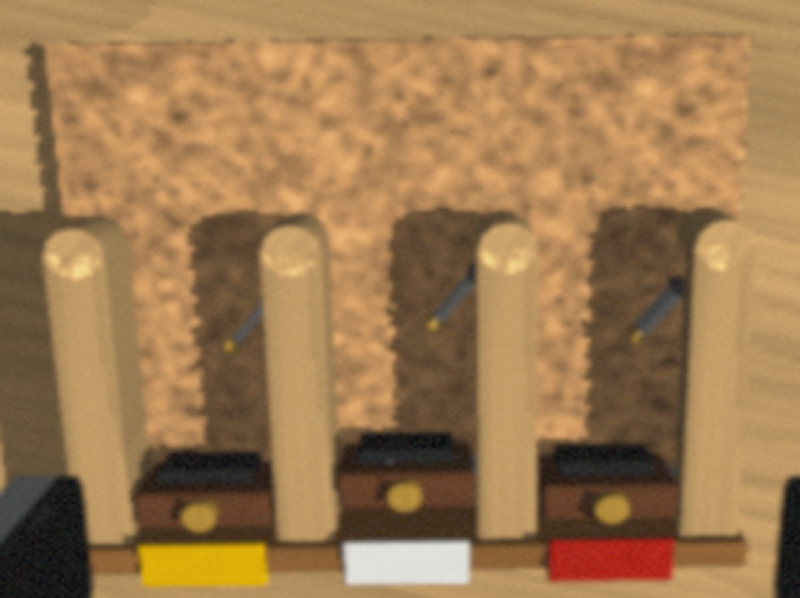

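```bash
python3 - <<'E'
from h import *
from scipy.optimize import least_squares
d=np.load('pics/w1.npz');f=lambda p:np.array([p[0]/3.2+150-.35,p[1]/2.85+95-.35])
L=[((.103,.075,.054),(340.28,290.49)),((.103,0,.054),(276.73,291.95)),((.103,-.075,.054),(213.07,292.48)),
((-.036,-.1125,.046),f((75,228))),((-.036,-.0375,.046),f((291,225))),((-.036,.0375,.046),f((506,222))),((-.036,.1125,.046),f((722,219))),
((-.105,-.123,.012),f((45,43))),((-.105,.123,.012),f((748,37)))]
def W(q,p):
    c,s=np.cos(q[2]),np.sin(q[2]);return [q[0]+c*p[0]-s*p[1],q[1]+s*p[0]+c*p[1],p[2]]
fun=lambda q:np.concatenate([proj(d,W(q,p))-np.array(m) for p,m in L])
r=least_squares(fun,[.53,.11,.24],loss='soft_l1');print(r.x,r.fun.reshape(-1,2).round(1))
a=np.load('pics/scene0.npz');b=np.load('pics/side0.npz')
for p,m in L[:3]: print(proj(b,W(r.x,p)),proj(a,W(r.x,p)))
print([(v/3.7+np.array([210,155])) for v in np.array([(214,42),(268,79),(326,116.)])])
E
```

```text
[0.53833279 0.10827151 0.24383935] [[ 0.2  0.2]
 [-0.1 -0.4]
 [-0.2 -0.1]
 [-1.5  0.1]
 [-0.6  0.2]
 [ 0.7  0.3]
 [ 1.7  0.4]
 [ 1.9 -0. ]
 [-1.3 -1.1]]
[268.20861572 166.11769179] [325.40683146 253.53746418]
[282.70106049 175.73750443] [294.43099509 246.91978757]
[297.93187688 185.84743428] [264.35799701 240.4949933 ]
[array([267.83783784, 166.35135135]), array([282.43243243, 176.35135135]), array([298.10810811, 186.35135135])]
```

```bash
cat >> h.py <<'E'
TH=0.2438; RX,RY=0.5383,0.1083
def rk(x,y): 
    c,s=np.cos(TH),np.sin(TH);return RX+c*x-s*y,RY+s*x+c*y
def Fr():
    f=np.array(st()['contact_force']);c,s=np.cos(TH),np.sin(TH);return np.array([c*f[0]+s*f[1],-s*f[0]+c*f[1],f[2]])
JY=TH+np.pi/2; JX=TH
E
cat > lift.py <<'E'
from h import *
import sys
x,y=map(float,sys.argv[1:3])
env.reach([x,y,.14],ori(JY)); f0=Fr()
g=env.movel([x,y,.068],velocity=.2,guard=8); print('guard',g)
env.close_gripper(40); print('gap',st()['finger_gap'],st()['position'].round(4),Fr().round(2))
env.movel([x,y,.085],velocity=.1); env.hold(.25)
F=[]
for i in range(3): env.hold(.05);F.append(Fr())
print('lift dF',(np.mean(F,0)-f0).round(2))
if sys.argv[3]=='s': snap('wrist','l_'+sys.argv[4])
if sys.argv[3]!='k':
    print('g',env.movel([x,y,.0685],velocity=.06,guard=3)); print(Fr().round(2)); env.release(); env.movel([x,y,.14],velocity=.3)
print(st()['clock'],st()['position'].round(4))
E
python3 lift.py .500 -.159 n
```

```text
guard False
gap 0.35494018971830604 [ 0.5005 -0.1595  0.0688] [-0.16 -1.67  6.24]
lift dF [-0.98 -1.38 -7.65]
g True
[ 0.81 -3.81 -0.63]
6.35 [ 0.5003 -0.1591  0.1409]
```

```bash
sed -i 's/\.068\]/.072]/; s/\.0685\]/.0723]/' lift.py; python3 lift.py .590 -.251 n; python3 lift.py .514 -.356 n;python3 - <<'E'
from h import *
snap('side','s1')
b=np.load('pics/s1.npz')['frame'][:,:,::-1]
cv2.imwrite('pics/z4.png',cv2.resize(b[155:315,210:350],None,fx=3.7,fy=3.7,interpolation=cv2.INTER_CUBIC))
E
```

```text
guard False
gap 0.3529727841832266 [ 0.5904 -0.2513  0.0728] [-0.84 -0.76  5.72]
lift dF [-0.95  0.36 -0.03]
g True
[ 0.34 -1.28 -0.23]
9.875 [ 0.5904 -0.2512  0.1413]
guard False
gap 0.3517971490398891 [ 0.5144 -0.3567  0.073 ] [ 0.53 -2.17  5.4 ]
lift dF [ 0.28 -0.17 -4.92]
g True
[ 0.49 -3.44  0.25]
13.4083 [ 0.5143 -0.3563  0.1413]
```

View pics/z4.png

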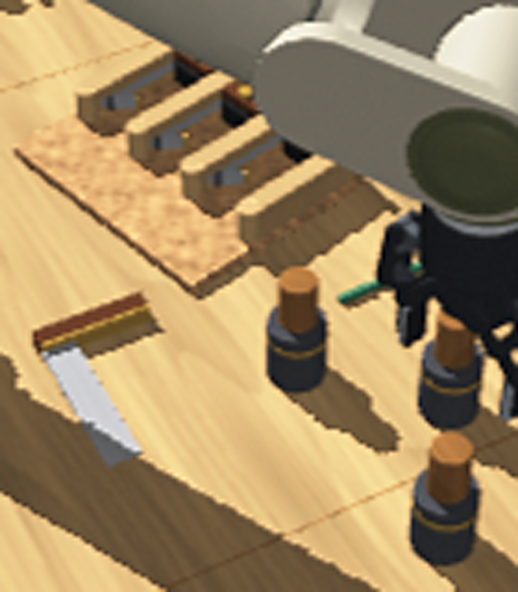

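The lifts read about 0.78 kg for w1 (solid) and 0.50 kg for w3 (shot). The w2 reading was about 0, which is unclear, so I'll feel it again as I pick it up. I'm placing w2 first, and I'll confirm the reading before setting it down.

```bash
cat > pick.py <<'E'
from h import *
import sys
x,y,name=float(sys.argv[1]),float(sys.argv[2]),sys.argv[3]
env.reach([x,y,.14],ori(JX)); env.hold(.15); f0=np.mean([(env.hold(.03),Fr())[1] for i in range(3)],0)
print('guard',env.movel([x,y,.072],velocity=.2,guard=8))
env.close_gripper(40); print('gap',st()['finger_gap'])
env.movel([x,y,.14],velocity=.2); env.hold(.25)
F=[(env.hold(.05),Fr())[1] for i in range(3)]
print('lift dF',(np.mean(F,0)-f0).round(2),f0.round(2))
snap('side','p_'+name); print(st()['clock'])
E
python3 pick.py .5904 -.2512 w2; python3 - <<'E'
import numpy as np,cv2
b=np.load('pics/p_w2.npz')['frame'][:,:,::-1]
cv2.imwrite('pics/z5.png',cv2.resize(b[155:315,210:370],None,fx=3.7,fy=3.7,interpolation=cv2.INTER_CUBIC))
E
```

```text
guard False
gap 0.3523532022784833
lift dF [-0.4  -0.22 -1.53] [-0.04  0.11 -0.24]
17.2583
```

View pics/z5.png

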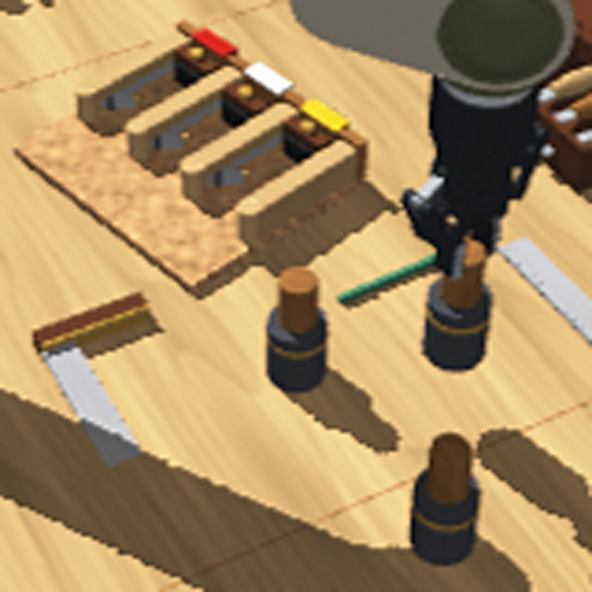

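The picture shows w2 held clear of the bench, with the gripper near (470,240) in the zoom. It reads 1.5 N, so it's the hollow one and goes to the white mid bay.

```bash
cat > place.py <<'E'
from h import *
import sys
yb,name=float(sys.argv[1]),sys.argv[2]
p=st()['position']; env.movel([p[0],p[1],.20],velocity=.3)
x,y=rk(-.070,yb)
env.reach([x,y,.20],ori(JX))
env.movel([x,y,.094],velocity=.2); env.hold(.1); fa=Fr()
g=env.movel([x,y,.0836],velocity=.03,guard=2.5); s=st()['position']; z=s[2]; print('down',g,z.round(4),'dF',(Fr()-fa).round(2))
dy=0; b=Fr(); print('base',b.round(2),st()['clock'])
zc=z
for xt in (-.045,-.022,0,.010):
    q=rk(xt,yb+dy); g=env.movel([q[0],q[1],zc],velocity=.06,guard=11); f=Fr()-b
    print(xt,g,f.round(2),'dy',round(dy,4))
    if g: break
    if abs(f[1])>2.5: dy+=np.clip(f[1]*.0002,-.001,.001)
print(st()['clock'],st()['position'].round(4))
E
python3 place.py 0 w2
```

```text
down True 0.0848 dF [-0.63 -0.85  6.32]
base [-0.86 -0.59  4.31] 20.1083
-0.045 True [-3.33  0.53  3.5 ] dy 0
20.3167 [0.4716 0.0918 0.085 ]
```

```bash
python3 - <<'E'
from h import *
for i in range(4):
    p=st()['position']; F=Fr(); print(p.round(4),F.round(2))
    if F[2]<1: break
    env.movel([p[0],p[1],p[2]+.0005],velocity=.02)
env.hold(.1);print(st()['position'].round(4),Fr().round(2),st()['clock'])
E
```

```text
[0.4716 0.0918 0.085 ] [-4.18 -0.06  7.81]
[0.4716 0.0918 0.0853] [-0.91  0.4  -1.52]
[0.4716 0.0918 0.0853] [-0.2  -0.18 -1.55] 20.6667
```

```bash
cat > push.py <<'E'
from h import *
import sys
yb,name=float(sys.argv[1]),sys.argv[2]
zc=float(sys.argv[3]) if len(sys.argv)>3 else st()['position'][2]
dy=0; b=Fr(); print('base',b.round(2))
for xt in (-.045,-.022,0,.010):
    q=rk(xt,yb+dy); g=env.movel([q[0],q[1],zc],velocity=.06,guard=12); f=Fr()-b
    print(xt,g,f.round(2),'dy',round(dy,4),st()['position'].round(4))
    if g: break
    if abs(f[1])>2.5: dy+=np.clip(f[1]*.0002,-.001,.001)
print(st()['clock'])
E
python3 push.py 0 w2 .0852
```

```text
base [-0.2  -0.18 -1.55]
-0.045 False [-0.42  0.3  -0.53] dy 0 [0.4945 0.0975 0.0851]
-0.022 False [ 0.33 -0.01 -0.01] dy 0 [0.5167 0.103  0.0851]
0 True [ 1.34 -0.97  4.67] dy 0 [0.5221 0.1043 0.085 ]
21.9833
```

```bash
sed -i 's/for xt in (.*):/for xt in map(float,sys.argv[4].split(",")):/' push.py
python3 - <<'E'
from h import *
print(Fr());p=st()['position'];env.movel([p[0],p[1],.0856],velocity=.02);env.hold(.1);print(Fr().round(2),st()['position'].round(4))
snap('scene','s2');snap('side','s3')
a=np.load('pics/s2.npz')['frame'][:,:,::-1];b=np.load('pics/s3.npz')['frame'][:,:,::-1]
cv2.imwrite('pics/z6.png',np.hstack([cv2.resize(a[190:280,230:370],(400,260),interpolation=cv2.INTER_CUBIC),cv2.resize(b[120:250,210:330],(400,433),interpolation=cv2.INTER_CUBIC)[:260]]))
E
```

```text
[ 1.14418348 -1.14874186  3.12299212]
[-0.19  0.17 -1.11] [0.5217 0.1043 0.0854]
```

View pics/z6.png

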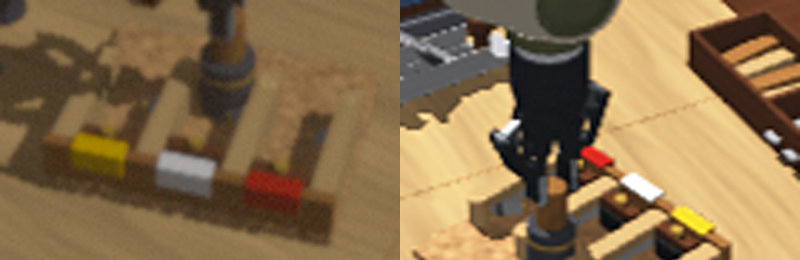

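The weight stands in the mid bay's mouth and is well centred (about (225,75) in the left panel). The guard tripped on vertical bed contact. I'll ride a few tenths of a mm higher and continue.

```bash
python3 push.py 0 w2 .0857 -.008,0,.010,.016
```

```text
base [ 0.41  0.62 -2.36]
-0.008 True [-2.17 -1.95  8.45] dy 0 [0.5283 0.1057 0.0859]
22.6417
```

```bash
python3 - <<'E'
from h import *
p=st()['position'];env.movel([p[0],p[1],.0868],velocity=.02);print(Fr().round(2))
env.close_gripper(100);env.hold(.1);print(Fr().round(2),st()['finger_gap'],st()['position'].round(4))
E
python3 push.py 0 w2 .0865 -.008,0,.010,.016
```

```text
[-0.45 -1.7  -0.14]
[-0.29 -0.81 -1.79] 0.32315648319140233 [0.5283 0.1056 0.0867]
base [-0.29 -0.81 -1.79]
-0.008 False [-4.15 -0.15  5.48] dy 0 [0.5301 0.1063 0.0865]
0.0 False [-1.93 -0.13  2.76] dy 0 [0.5386 0.1083 0.0866]
0.01 True [ 2.05 -1.42  4.85] dy 0 [0.5442 0.1095 0.0865]
23.95
```

```bash
sed -i 's/velocity=.06,guard=12/velocity=.03,guard=12/' push.py; python3 push.py 0 w2 .0867 .012,.017,.022,.027,.032
```

```text
base [ 1.76 -2.23  3.06]
0.012 False [-8.04  0.64  2.67] dy 0 [0.5488 0.1109 0.0867]
0.017 False [-7.42  0.79  1.59] dy 0 [0.5536 0.1122 0.0867]
0.022 False [-6.68 -0.58  1.99] dy 0 [0.5587 0.1134 0.0867]
0.027 False [-5.44  0.69  1.38] dy 0 [0.564  0.1147 0.0866]
0.032 False [-2.93  0.42 -0.86] dy 0 [0.5695 0.1161 0.0866]
25.6167
```

```bash
cat > fin.py <<'E'
from h import *
import sys
yb=float(sys.argv[1]); x=float(sys.argv[2]); zc=float(sys.argv[3]); lim=float(sys.argv[4]) if len(sys.argv)>4 else 9
while x<.056:
    x+=.004; q=rk(x,yb); f0=Fr(); g=env.movel([q[0],q[1],zc],velocity=.02,guard=max(4,lim+2+min(0,f0[0]))); f=Fr(); print(round(x,4),g,f.round(2),st()['position'].round(4))
    if f[0]<-lim or g: break
print(st()['clock'])
E
python3 fin.py 0 .032 .0867
```

```text
0.036 False [-1.33 -1.61  0.24] [0.5735 0.1171 0.0866]
0.04 False [ 0.67 -0.81 -0.18] [0.5775 0.1181 0.0866]
0.044 False [-5.08 -0.76  2.7 ] [0.5802 0.1188 0.0867]
0.048 True [-4.53 -0.94  6.8 ] [0.5809 0.1189 0.0866]
26.875
```

```bash
cat > look.py <<'E'
from h import *
import sys
n=sys.argv[1]; print(Fr().round(2))
snap('scene',n+'a');snap('side',n+'b');snap('wrist',n+'c')
a=np.load(f'pics/{n}a.npz')['frame'][:,:,::-1];b=np.load(f'pics/{n}b.npz')['frame'][:,:,::-1];c=np.load(f'pics/{n}c.npz')['frame'][:,:,::-1]
cv2.imwrite(f'pics/{n}.png',np.vstack([np.hstack([cv2.resize(a[185:275,235:365],(400,277),interpolation=cv2.INTER_CUBIC),cv2.resize(b[150:240,205:335],(400,277),interpolation=cv2.INTER_CUBIC)]),cv2.resize(c,(800,600))[150:470]]))
E
python3 look.py k1
```

```text
[-4.53 -0.94  6.8 ]
```

View pics/k1.png

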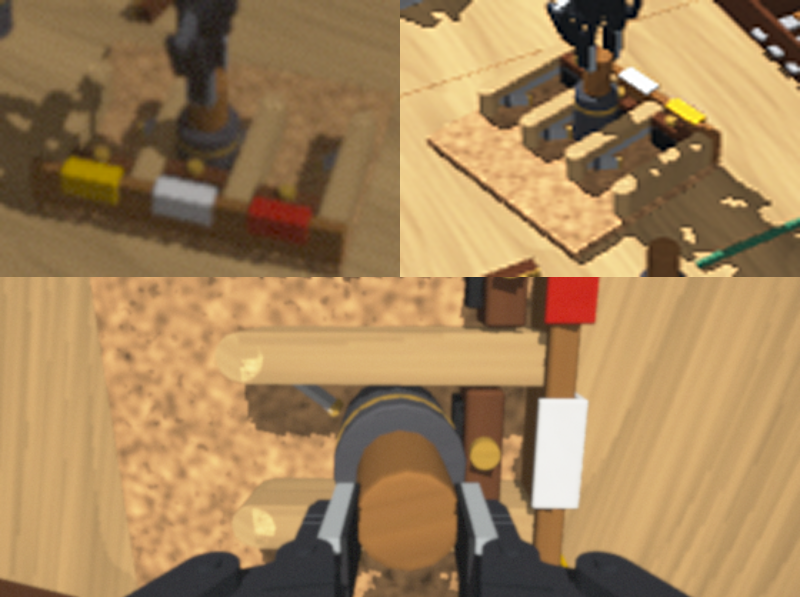

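The gate finger shows in the wrist view from (300,385) to (338,412) at about 35°, which is its shut angle, and it sits behind the weight. The weight touches the buffer with about 5 N. Releasing.

```bash
python3 - <<'E'
from h import *
env.release(); p=st()['position']; print(p.round(4)); env.movel([p[0],p[1],.15],velocity=.3);print(Fr().round(2),st()['clock'])
E
python3 look.py k2
```

```text
[0.5809 0.1189 0.086 ]
[-0.09 -0.17 -0.59] 27.9917
[-0.09 -0.17 -0.59]
```

View pics/k2.png

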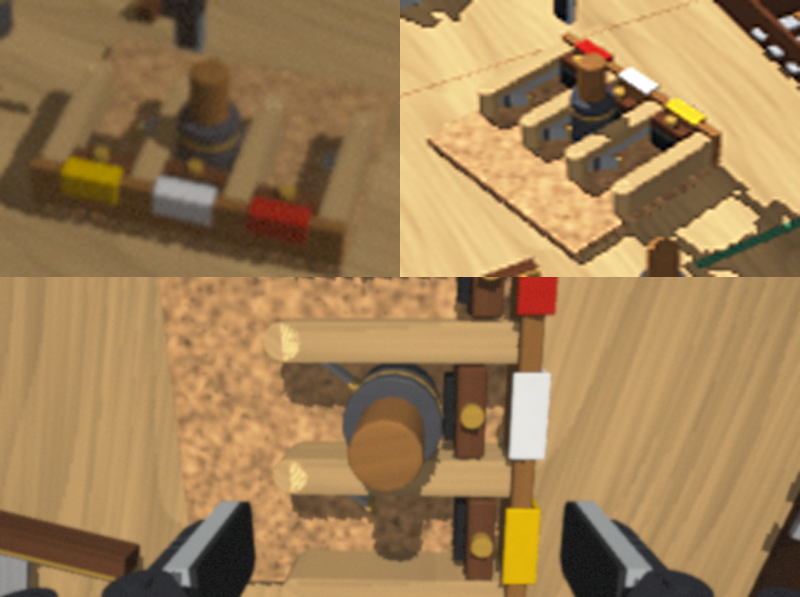

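```bash
python3 - <<'E'
from h import *
d=np.load('pics/k2c.npz')
for xx in (.038,.0425): print(xx,(proj(d,[*rk(xx,0),.118])/.7+[0,127]).round(1))
c=d['frame'][90:330,180:400,::-1];cv2.imwrite('pics/z7.png',cv2.resize(c,None,fx=2.5,fy=2.5,interpolation=cv2.INTER_CUBIC)[:600])
E
```

```text
0.038 [396.5 454.6]
0.0425 [407.7 454.7]
```

View pics/z7.png

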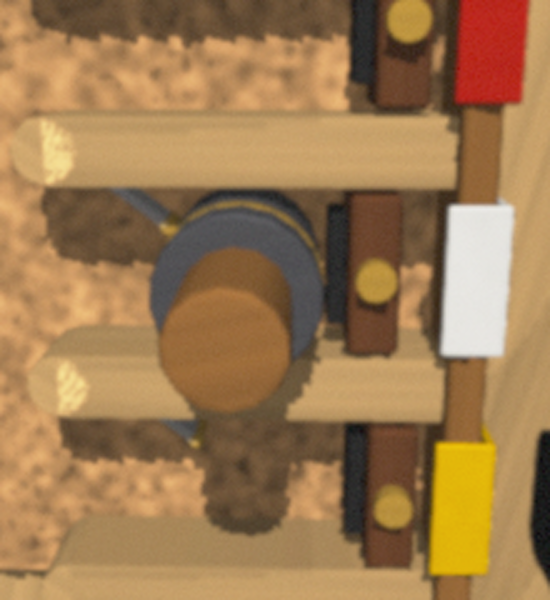

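```bash
python3 - <<'E'
from h import *
d=np.load('pics/k2c.npz')
def inv(u,v,z):
    p=ray(d,u/2.5+180-.3,v/2.5+90-.3,z)[:2]-[RX,RY];c,s=np.cos(TH),np.sin(TH);return (np.array([c*p[0]+s*p[1],-s*p[0]+c*p[1]])*1000).round(1)
print('tag',inv(477,280,.055),'griptop',inv(226,349,.118),'shelltop L/R edge',inv(151,285,.072),inv(322,285,.072))
print('grip L/R edge',inv(160,349,.118),inv(292,349,.118))
print('buffer face',[inv(329,260,z) for z in (.03,.04,.048)], 'block front edge',inv(348,260,.048),'yellow buf',inv(346,480,.04),inv(366,480,.048),'red',inv(353,50,.04),inv(376,50,.048))
E
```

```text
tag [103.7   1.1] griptop [33.7 -0.1] shelltop L/R edge [9.5 3. ] [57.3  3.5]
grip L/R edge [18.4 -0.2] [48.9  0.1]
buffer face [array([61.,  1.]), array([60.5,  3.3]), array([60.1,  5.1])] block front edge [65.9  5.2] yellow buf [ 67.8 -72.1] [ 73.7 -67.9] red [66.2 66.7] [72.2 66.7]
```

```bash
python3 - <<'E'
from h import *
d=np.load('pics/k1c.npz')
def inv(u,v,z):
    p=ray(d,u*.7,(v-277+150)*.7,z)[:2]-[RX,RY];c,s=np.cos(TH),np.sin(TH);return (np.array([c*p[0]+s*p[1],-s*p[0]+c*p[1]])*1000).round(1)
print('tag',inv(562,452,.055),'grip',inv(358,520,.118),inv(457,520,.118),'shell',inv(334,450,.072),inv(465,450,.072),'buf',inv(455,420,.04))
c=d['frame'][:,:,::-1];cv2.imwrite('pics/z8.png',cv2.resize(c[130:420,150:430],None,fx=2.05,fy=2.05,interpolation=cv2.INTER_CUBIC))
E
```

```text
tag [104.8   1.5] grip [30.5  1.1] [58.7  1.6] shell [16.2  6.9] [64.5  7.5] buf [62.7 10.4]
```

View pics/z8.png

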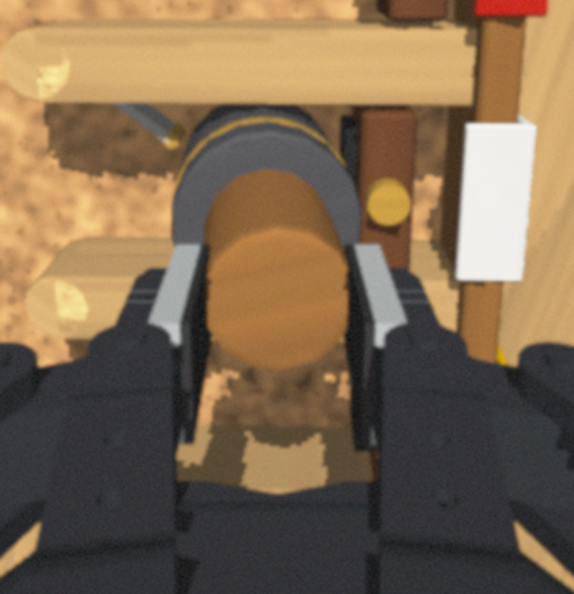

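In the grasp picture the weight leaned about 0.1 rad, top ahead. Now that it's released and upright it stands at x≈33.5 mm, and the buffer face is at about 60.5 mm, so it may be 1–2 mm short. The gate looks shut. I'll regrip and nudge it lightly against the buffer.

```bash
cat > nudge.py <<'E'
from h import *
import sys
yb,x=float(sys.argv[1]),float(sys.argv[2])
q=rk(x,yb); env.movel([*q,.125],velocity=.2); print('g',env.movel([*q,.081],velocity=.2,guard=6))
env.close_gripper(60); env.hold(.1); b=Fr(); print('b',b.round(2),st()['finger_gap'])
for i in range(6):
    x+=.0012; q=rk(x,yb); g=env.movel([*q,.0812],velocity=.02,guard=6); f=Fr()-b; print(round(x,4),g,f.round(2))
    if f[0]<-3 or g: break
env.release(); q=st()['position'];env.movel([q[0],q[1],.15],velocity=.3); print(st()['clock'])
snap('wrist',sys.argv[3]); d=np.load('pics/'+sys.argv[3]+'.npz');c=d['frame'][90:330,180:400,::-1];cv2.imwrite('pics/'+sys.argv[3]+'z.png',cv2.resize(c,None,fx=2.5,fy=2.5,interpolation=cv2.INTER_CUBIC)[:600])
E
python3 nudge.py 0 .0345 n1
```

```text
g True
b [ 0.09 -0.63 -0.38] 0.0035473661585694975
0.0357 True [ 1.84 -0.75  5.1 ]
31.35
```

View pics/n1z.png

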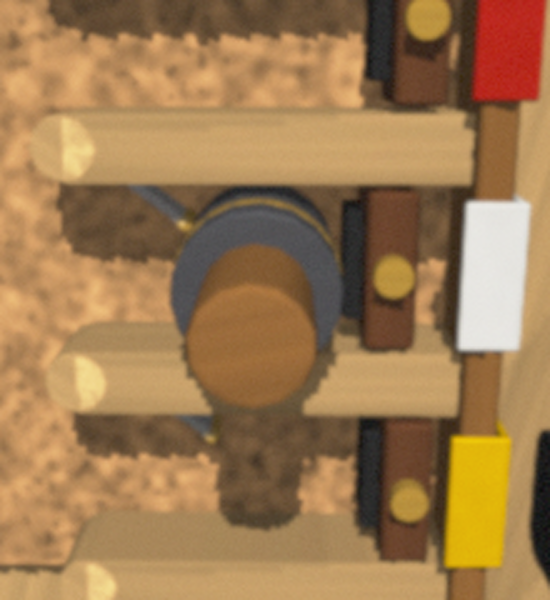

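```bash
sed -i "s/print('g',env.movel(\[\*q,.081\],velocity=.2,guard=6))/env.hold(.1);g=env.movel([*q,.081],velocity=.12,guard=14)\nif g or st()['position'][2]>.084: print('blocked',st()['position'],Fr()); sys.exit()/" nudge.py; python3 nudge.py 0 .0345 n2; python3 - <<'E'
from h import *
d=np.load('pics/n2.npz')
def inv(u,v,z):
    p=ray(d,u/2.5+180-.3,v/2.5+90-.3,z)[:2]-[RX,RY];c,s=np.cos(TH),np.sin(TH);return (np.array([c*p[0]+s*p[1],-s*p[0]+c*p[1]])*1000).round(1)
np.set_printoptions(suppress=True)
E
```

```text
b [-1.69  0.39  5.13] 0.3445739004233609
0.0357 False [-3.01  0.17  1.9 ]
34.1667
```

View pics/n2z.png

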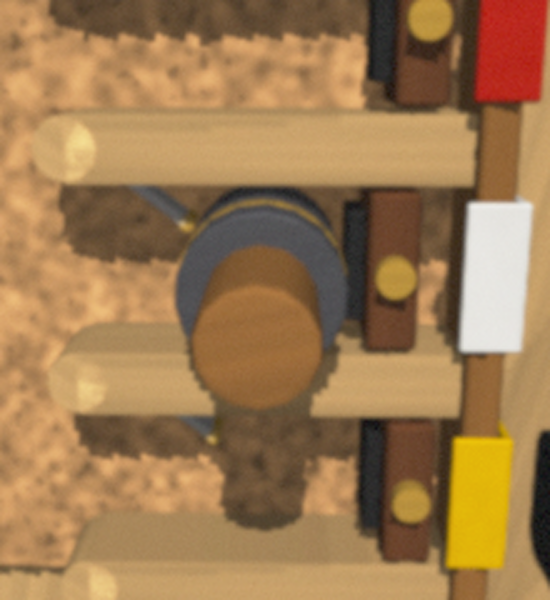

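The shell edge is now at the buffer (zoom px about 346), 3 N was felt and the gate is shut. Next is the shot weight, w3, for the yellow right bay.

```bash
cat > go.py <<'E'
from h import *
import sys
x,y,yb,name=float(sys.argv[1]),float(sys.argv[2]),float(sys.argv[3]),sys.argv[4]
env.reach([x,y,.14],ori(JX)); f0=Fr()
g=env.movel([x,y,.068],velocity=.2,guard=14)
if g: print('blocked',st()['position'],Fr()); sys.exit()
env.close_gripper(120); print('gap',st()['finger_gap'])
env.movel([x,y,.20],velocity=.3); print('lift',(Fr()-f0).round(2))
X,Y=rk(-.070,yb); env.reach([X,Y,.20],ori(JX)); env.movel([X,Y,.087],velocity=.2); env.hold(.1); fa=Fr()
g=env.movel([X,Y,.0788],velocity=.02,guard=2.5); z=st()['position'][2]; print('down',g,z.round(4),'dF',(Fr()-fa).round(2),st()['clock'])
snap('side','d_'+name)
z+=.0008; env.movel([X,Y,z],velocity=.02); b=Fr(); print('base',b.round(2))
q=rk(-.025,yb); g=env.movel([*q,z],velocity=.08,guard=12); print(g,(Fr()-b).round(2),st()['position'].round(4),st()['clock'])
snap('wrist','e_'+name);open('z.txt','w').write(str(z))
E
python3 go.py .5143 -.3563 -.075 w3
```

```text
gap 0.3228314544005023
lift [-1.62 -0.95 -5.44]
down True 0.0812 dF [ 0.52 -0.63  7.11] 40.2083
base [ 1.39 -1.03 -4.73]
False [-1.9   0.59  0.41] [0.5317 0.0295 0.0818] 41.225
```

```bash
cat > thru.py <<'E'
from h import *
import sys
yb,home=float(sys.argv[1]),float(sys.argv[2]); z=float(open('z.txt').read())
p=st()['position'][:2]-[RX,RY]; x=np.cos(TH)*p[0]+np.sin(TH)*p[1]; b=np.array([0,0,0.])
for xt in list(np.arange(-.010,home-.006,.012))+list(np.arange(home-.004,home+.016,.003)):
    if xt<x+.001: continue
    q=rk(xt,yb); g=env.movel([*q,z],velocity=.05 if xt<home-.006 else .025,guard=14); f=Fr(); print(round(xt*1e3,1),g,f.round(1),st()['position'].round(4)[2])
    if g and xt<home-.006 and np.linalg.norm(f[:2])<9: q=rk(xt,yb); g=env.movel([*q,z],velocity=.03,guard=14); f=Fr(); print('again',g,f.round(1))
    if g or (f[0]<-5 and xt>home-.003): break
print(st()['clock'],st()['position'].round(4))
snap('wrist',sys.argv[3]);c=np.load(f'pics/{sys.argv[3]}.npz')['frame'][:,:,::-1];cv2.imwrite('pics/'+sys.argv[3]+'z.png',cv2.resize(c[130:420,150:430],None,fx=2.05,fy=2.05,interpolation=cv2.INTER_CUBIC))
E
python3 thru.py -.075 .042 t3
```

```text
-10.0 False [-0.7  0.1 -4.5] 0.0819
2.0 False [ 2.8 -0.7 -6.6] 0.082
14.0 False [ 0.6 -0.4 -4.7] 0.0821
26.0 False [ 0.8 -0.4 -4.7] 0.0822
38.0 False [ 1.4 -0.9 -5.4] 0.0821
41.0 False [ 1.7 -0.9 -5. ] 0.0821
44.0 False [-0.1  0.1 -4.9] 0.082
47.0 False [-3.7 -0.7 -3.3] 0.0819
50.0 False [-6.5  0.1 -0.6] 0.0819
44.6 [0.6038 0.0474 0.0819]
```

View pics/t3z.png

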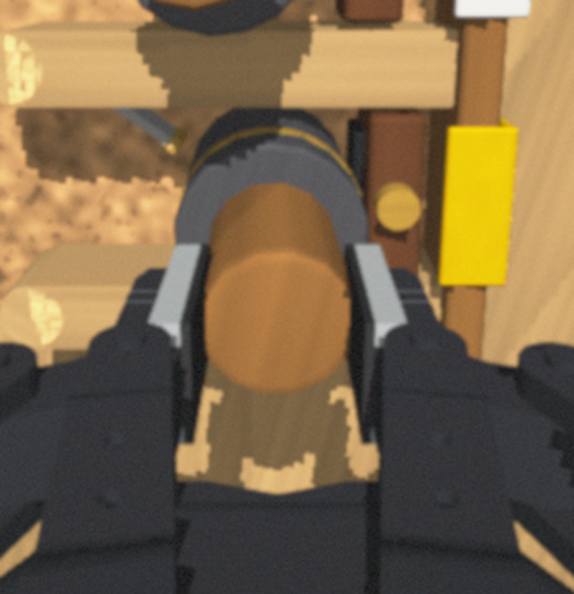

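```bash
cat > rel.py <<'E'
from h import *
import sys
p=st()['position'];n=sys.argv[1]
if len(sys.argv)>2: print(env.movel([p[0],p[1],p[2]-.0012],velocity=.02,guard=3),Fr().round(1))
env.release();env.movel([p[0],p[1],.15],velocity=.3);print(st()['clock'])
snap('wrist',n);d=np.load('pics/'+n+'.npz');c=d['frame'][90:330,180:400,::-1];cv2.imwrite('pics/'+n+'z.png',cv2.resize(c,None,fx=2.5,fy=2.5,interpolation=cv2.INTER_CUBIC)[:600])
E
python3 rel.py r3 l
```

```text
False [-7.9  0.3  4.2]
45.8833
```

View pics/r3z.png

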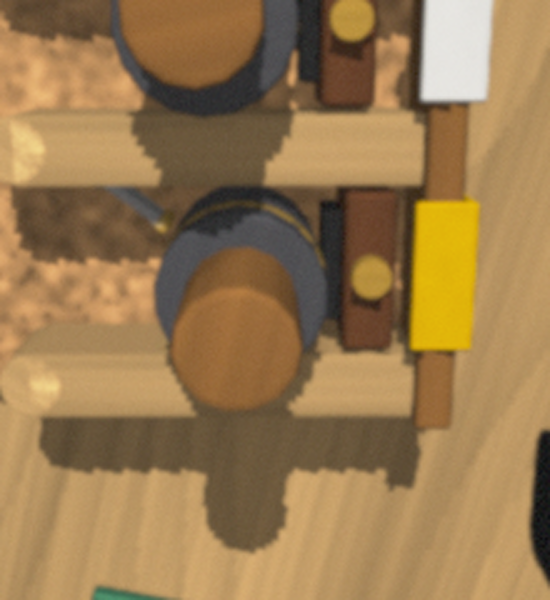

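The yellow bay is done: the shell edge (328) overlaps the buffer edge (321) and the gate is shut. Next is the solid weight, w1, for the red left bay.

```bash
python3 go.py .500 -.159 .075 w1
```

```text
gap 0.3192191923953675
lift [  0.41  -0.02 -10.57]
down True 0.0813 dF [ 1.88  0.09 12.33] 50.95
base [ 0.75 -0.18 -8.18]
False [-1.4  -0.32  0.26] [0.4953 0.175  0.0817] 51.9833
```

```bash
python3 thru.py .075 .0405 t1
```

```text
-10.0 False [ 0.2 -1.9 -8. ] 0.082
2.0 False [ 0.5 -2.1 -8.5] 0.0822
14.0 False [ 0.7 -0.5 -8.3] 0.0821
26.0 False [ 1.6 -1.  -7.8] 0.0822
36.5 False [ 2.1 -1.2 -8.4] 0.0821
39.5 False [ 0.6  0.4 -7.2] 0.0819
42.5 False [-2.9  0.5 -7.5] 0.0819
45.5 False [-7.1  0.  -3. ] 0.0819
55.025 [0.5631 0.1919 0.0819]
```

View pics/t1z.png

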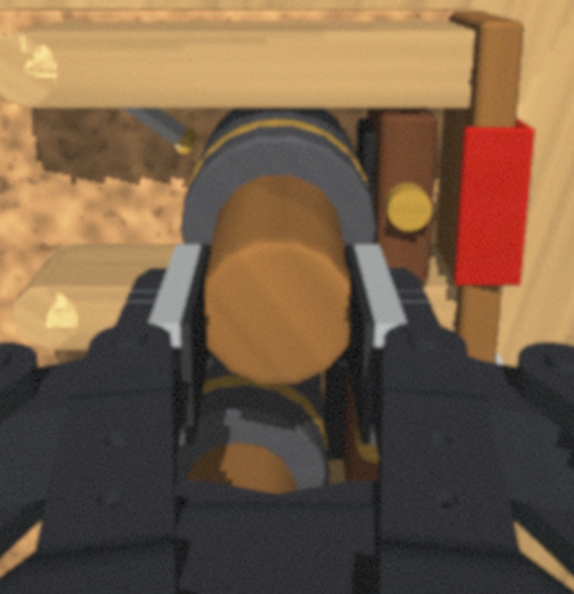

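```bash
python3 rel.py r1 l
```

```text
False [-5.7  0.  -1.3]
56.3083
```

View pics/r1z.png

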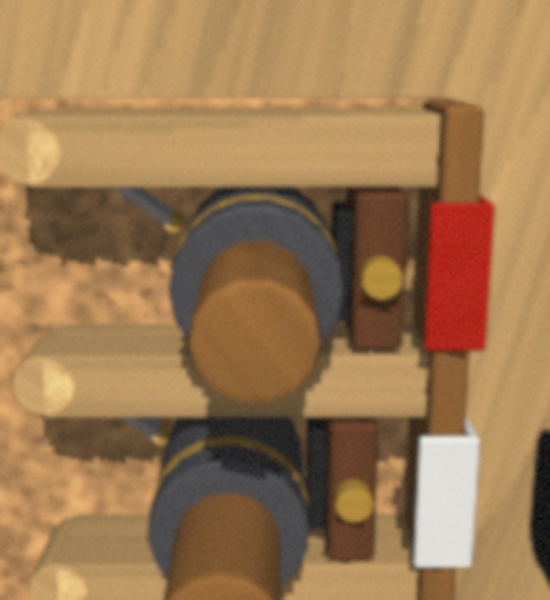

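```bash
python3 - <<'E'
from h import *
def inv(n,u,v,z):
    d=np.load(f'pics/{n}.npz');p=ray(d,u/2.5+180-.3,v/2.5+90-.3,z)[:2]-[RX,RY];c,s=np.cos(TH),np.sin(TH);return (np.array([c*p[0]+s*p[1],-s*p[0]+c*p[1]])*1000).round(1)
for n,gt,L,Rr,bf,bk in [('n2',(258,347),(176,287),(347,287),(345,240),(365,240)),('r3',(236,348),(155,290),(327,290),(321,240),(341,240)),('r1',(254,340),(171,285),(342,285),(333,240),(353,240)),('r1',(0,0),(149,525),(308,525),(308,470),(330,470))]:
    g=inv(n,*gt,.118); l=inv(n,*L,.072);r=inv(n,*Rr,.072);B=inv(n,*bf,.046);k=inv(n,*bk,.048);print(n,'grip',g[0],'shell',(l[0]+r[0])/2,'blockfront',k[0],'buf',B[0],'gap',B[0]-(l[0]+r[0])/2-25)
c=np.load('pics/n2.npz')['frame'][150:240,240:340,::-1];c2=np.load('pics/r1.npz')['frame'][150:240,240:340,::-1]
cv2.imwrite('pics/z9.png',np.hstack([cv2.resize(k,(400,360),interpolation=cv2.INTER_CUBIC) for k in (c,c2)]))
E
```

```text
n2 grip 34.2 shell 33.95 blockfront 64.9 buf 59.0 gap 0.04999999999999716
r3 grip 42.8 shell 42.95 blockfront 73.0 buf 67.0 gap -0.9500000000000028
r1 grip 42.4 shell 42.650000000000006 blockfront 71.9 buf 66.0 gap -1.6500000000000057
r1 grip -10.8 shell 34.050000000000004 blockfront 66.4 buf 59.3 gap 0.2499999999999929
```

All three gates look shut and the gaps to the buffers are within measuring error. I'll retract and do a final check of the whole bench.

```bash
python3 - <<'E'
from h import *
env.movel([.5631,.1919,.21],velocity=.3)
env.reach([.35,.25,.28],ori(JX)); print(st()['clock'],Fr().round(2))
snap('scene','fa');snap('side','fb')
a=np.load('pics/fa.npz')['frame'][:,:,::-1];b=np.load('pics/fb.npz')['frame'][:,:,::-1]
cv2.imwrite('pics/fz.png',np.vstack([np.hstack([cv2.resize(a,(400,300)),cv2.resize(b,(400,300))]),np.hstack([cv2.resize(a[185:275,235:365],(400,277),interpolation=cv2.INTER_CUBIC),cv2.resize(b[145:235,205:335],(400,277),interpolation=cv2.INTER_CUBIC)])]))
E
```

```text
57.6333 [ 0.2  -1.14 -0.57]
```

View pics/fz.png

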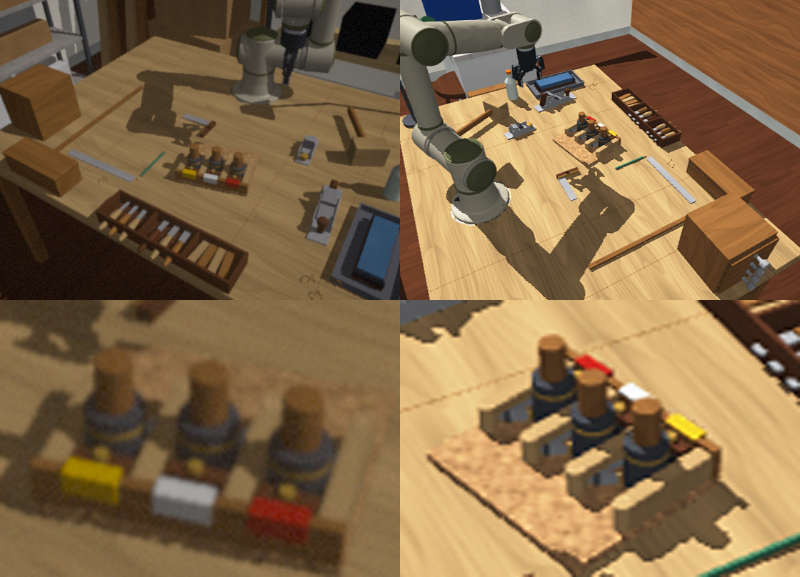

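All three weights stand upright in their bays, their grips at (550,350), (592,385) and (648,410) in the lower-right panel. The other things on the bench look undisturbed and the arm is clear.

```bash
python3 -c "
from h import *
job.hand_in()"
```

```text
the job is handed in; nothing more can be done
```

All three weights are in their bays and the job is handed in, at about 58 s on the robot's clock. I lifted each one before placing any.

| Weight (position at start) | Felt when lifted | Put in |
|---|---|---|
| Nearest the rack | 7.7 N, solid | Red, left bay |
| Farthest from the rack | 4.9 N, shot-filled | Yellow, right bay |
| Between the other two | 1.5 N, hollow | White, mid bay |

**Final checks:** In the pictures all three stand upright with the gates at their shut angle, the other things on the bench look undisturbed, and the arm is clear. At the end of the push I read about 5 to 8 N on the tool for each weight.

**What went less well:**
- **Hollow weight, feel:** its first lift read about 0 N. I lifted it again before placing anything, and it read 1.5 N.
- **Hollow weight, push:** it leaned about 0.1 rad in the grip while passing the gate, and the 12 N force guard stopped the push three times. Once released it stood 1–2 mm short of the buffer. The first regrip closed above the grip; the second nudged it in at about 3 N.
- **Hollow weight, final gap:** the gap to its buffer measured 0 to 0.3 mm, within about 1 mm of measuring error. Its contact is therefore less certain than for the other two, which measured pressed in by 1 to 1.6 mm.
- **Set-downs:** contact briefly read about 6 N for the hollow weight, and 7 and 12 N for the two heavier ones, measured as the change in force from just before contact.

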